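# Set out the sample-filtration kit in its holders

### The arm

A 7-joint arm with a two-finger parallel gripper is mounted at the origin on a cart in front of the work surface, level with it; the furniture and walls round the work are solid. World frame = base frame: x ahead of the robot, y to its left, z up, the work surface at z = 0. Lengths are in m, angles in rad, forces in N, time in s.
With the tool pointing down it reaches from about 0.4 to 0.85 m from the base axis. Payload 4.4 kg.
Tool frame: the origin (TCP) lies at the very end of the fingers, on their centre line; the grasp point (between the pads) lies 19 mm behind it (bot.grip_depth is the distance from the TCP to the grasp point, in m); z points along the fingers, y is the line along which they close (so a half turn about z gives the same grasp; the last joint's range is limited). The gripper opens to 94 mm and grips with 3 to 60 N. Pads are 16 mm wide; open, the fingers measure 119 mm over their backs; the gripper's body (75 mm by 177 mm) begins 78 mm behind the grasp point.
Start: joints at [-1.392, 0.628, 0.038, 1.517, -0.027, 0.996, -0.02], TCP at [0.158, 0.631, 0.205] pointing down, gripper open.
Joint ranges: [-3.06, 3.06], [-0.37, 2.12], [-1.25, 1.32], [0.18, 2.47], [-1.1, 4.24], [0.23, 1.98], [-2.94, 2.94]. Speed limits (rad/s): [2.57, 2.57, 3.14, 3.14, 3.14, 3.14, 3.14].

### API

Orientations are given as [roll, pitch, yaw] about the fixed x, y, z axes, in that order (R = Rz(yaw) Ry(pitch) Rx(roll)).
In Python, from rig import get_state, cams, order, bot gives the robot as it stands.
- The arm moves only by the shell command python3 -m pendant 'ROWS' [FORCE]. ROWS is JSON, a list of rows, each a list of 7 numbers: the shift along the tool's x, y, z in units of 0.05 m (1.0 is 0.05 m), then the turn, a rotation vector about the tool's x, y, z in units of 8 degrees (1.0 is 8 degrees), then the closure, from 0 (fully open) to 1 (shut). In form: [[x, y, z, ax, ay, az, fingers], ...]. A call has 1 to 5 rows; each row shifts and turns the commanded pose from where the row before left it, along the tool's axes as they then stand; what a row does not reach is not made up. A row lasts 1/8 s, in which the tool goes at most 62.5 mm and 10.7 degrees, less where a joint would pass 70% of its speed; a pose out of reach is approached as far as the arm can. A call with a number of a shift or a turn outside -1 to 1 is refused whole. A call with a gripper value outside its range is refused whole. The fingers move at their own pace and stop on an object; FORCE is the grip in N (left out, the last holds). Time passes only in rows, so rows that do not move let the fingers close. It gives the time, the measured TCP pose, the force, the opening and the grip force at its end, in the units of the state.
- get_state(): the state, without advancing time (a new reading comes with each control period).
- cams.camera(name): name is "side" or "top" or "wrist"; returns (picture, depth): 480x640x3 uint8, red, green, blue; 480x640 float32, m along the optical axis (not along the pixel's ray), 0 where there is no reading.
- cams.get_calibration(name): a dict with "camera_matrix" (3x3 intrinsics, pixels), "pose" (4x4, takes a point from camera to world coordinates). Camera axes: x right, y up, looking along -z (the intrinsics and any distortion apply to the point x, -y, -z); pixel columns grow to the right and rows downward; lengths in m; the calibration is good to about 2 mm. A picture is of the moment at which its call begins: read the wrist's pose just before it. get_calibration takes no time and is no camera call; for the wrist camera it gives the pose at the moment of the call.
- order.sign_off(): hands the job in; it is judged then, once.
Trained networks look in the newest picture that a camera, given by its name, has taken for a name from the list of things; names that differ only in an ending like _2 or _b are one class to them, and where a whole thing is asked for, a point or a joint stands for the part that bears it (a point fixed in the world has none). Each returns a list of dicts, best first, with "score" (0 to 1); they miss things now and then, are a little off and sometimes report something else, mostly with a low value. They report only what shows in the picture. A call takes as long as a camera call.
- cams.find_in(target, camera): "rect" ([left, top, width, height] in pixels, round what is visible of it).
- cams.silhouettes(target, camera): "region" (480x640 bool, what is visible of it) and "rect" ([left, top, width, height] in pixels, round what is visible of it).
The state is a dict: "t": time; "q": joint angles; "qd": joint speeds; "joint_torque": joint torques, N m; "eef_pos": TCP position; "tcp_rot": TCP orientation; "contact_force": force on the tool from outside, world axes, zero at the start; "wrist_torque": the same for the moment, N m; "opening": opening from 0.0 (shut) to 1.0 (fully open); "grasp_force": force on a finger pad.
Only numpy, scipy, OpenCV 4.12 (cv2) and the standard library are available. Lean on these libraries where they do the work, as an engineer would, in place of code of your own. Each camera call takes 0.05 s, during which the arm holds its last target. There are 200 camera calls.

### The job

Set out the kit for filtering the next sample. Stand the blue-capped vial upright in the flared aluminium collar of the vial stand, lay the blue disc filter flat in the recess of the white filter seat, lay the syringe with the blue plunger in both blue saddles of the syringe rest with the middle of its barrel midway between them, and stand the small glass beaker inside the steel saucer; leave each of them seated at rest in its own holder.

Things in the scene. Friction and masses are not known exactly. Their poses are not given: they have to be found in the camera images.
- vial: Clear glass sample vial with a bright BLUE screw cap, 16 mm diameter, 38 mm tall, standing upright; origin at the centre of its underside, z up its axis. (A similar vial with a white cap stands nearby and is not part of the kit.)
- filter: BLUE syringe-filter disc with a white lower edge, 25 mm diameter, 14 mm high in all, lying flat with its short hub upward; its upright rim reaches from the underside to 5 mm above it, then it tapers to the hub; take it by the rim, fingertips close to the bench. Origin at the centre of its underside, z up. (A white disc filter nearby is not part of the kit.)
- beaker: The SMALL clear glass beaker, open on top, 62 mm tall, body 48 mm diameter, lip 53 mm diameter (top 6 mm), wall about 2 mm, standing upright; origin at the centre of its underside, z up. (A larger beaker, 71 mm wide and 85 mm tall, standing far to the right, is not part of the kit.)
- syringe: Plastic 10 ml syringe with a BLUE plunger, lying on its side; 132 mm long along its y axis, nozzle toward its -y, plunger toward its +y; barrel 17 mm diameter, its centre line 9 mm above the origin; finger flange 24 mm wide at y = +29 mm. Origin at the middle of its length on its underside. (A syringe with a clear plunger far to the right is not part of the kit.)
- syringe_mid (a point): The middle of that syringe's barrel: on the barrel's centre line, 14 mm from the syringe's origin toward the nozzle. The place to take it, closing across the barrel; y axis along the barrel.
- vial_stand: Vial stand, fixed: dark steel square foot, 58 x 58 x 5 mm, with a bright aluminium collar upright in its middle, flared at the mouth: straight bore 21 mm wide, mouth about 35 mm wide, collar top 22 mm and floor of the bore 5 mm above the bench. Origin on its axis at bench level, z up. The seated vial stands on the bore's floor and sticks out 21 mm above the collar.
- filter_seat: Filter seat, fixed to the bench: white puck of 48 mm diameter on a dark rubber foot of 58 mm diameter; its top has a round flat recess with a grey floor, 41 mm wide, 2 mm deep; rim top 13.5 mm, recess floor 11.5 mm above the bench. Origin on its axis at bench level, z up.
- saucer: Steel drip saucer, fixed to the bench: round, 82 mm over the rim, dark mat inside; flat inner floor 3 mm above the bench and 70 mm wide, rim 9 mm above the bench. Origin on its axis at bench level, z up.
- syringe_rest: Syringe rest, fixed: grey plate 50 x 86 mm (long along its y), 5 mm thick, with two upright blue saddles 42 mm wide, 6 mm thick, 30 mm high at y = -26 and +26 mm, each with a V notch (90 deg, 34 mm wide, bottom 13 mm above bench); 46 mm between them is free. Origin: plate centre at bench level, z up. A seated barrel lies along y, either way round, in both notches, centre line 25 mm above bench.

How it is judged:
By the outcome, as a careful person would: the job done as asked, in the order asked, and still so for the second after the job is handed in, with the robot touching nothing.
It also fails if it takes over 96 s, if anything falls off the work surface, if the arm or the gripper's body presses on something with over 40 N, if the wrist force passes 120 N, or if a joint passes its speed limit or range.

## Working session

There is one attempt and no reset: what is moved stays moved. The work goes in short steps, Python scripts to look and compute and a shell command to move; the robot and the scene stay as the last step left them, time stands still between calls to the robot, and variables do not carry over. Pictures are saved under pics/ and viewed, at most 14 in all, crops included, and the job is handed in when it is done.

```bash
ls; mkdir -p pics
python3 - <<'E'
from rig import get_state,cams,bot
import cv2,numpy as np
print(get_state(), bot.grip_depth)
for n in("top","side"):
    im,d=cams.camera(n); cv2.imwrite(f"pics/{n}0.png",im[:,:,::-1]); 
    c=cams.get_calibration(n); print(n,c)
E
```

```text
pics
{'t': 0.0, 'q': array([-1.39179351,  0.62931987,  0.0384328 ,  1.51835609, -0.02701145,
        0.9962976 , -0.02001942]), 'qd': array([-0.00052584,  0.0006067 , -0.00024791, -0.00121152,  0.00077258,
        0.00125107,  0.00214203]), 'joint_torque': array([ 4.52967570e-04, -5.49721098e+01,  1.14339553e+00, -1.86631644e+01,
       -5.22870035e-02,  2.36796570e-02,  1.65849024e-04]), 'eef_pos': array([0.15733951, 0.62998529, 0.20457479]), 'tcp_rot': array([-3.13972931e+00,  8.05848559e-06,  2.89677187e+00]), 'contact_force': array([ 0.21831543, -0.13302325, -0.37900546]), 'wrist_torque': array([-0.01176728,  0.02364476,  0.03154861]), 'grasp_force': 0.0, 'opening': 1.0016793561234951} 0.0188
top {'camera_matrix': array([[599.1867228 ,   0.        , 315.6566345 ],
       [  0.        , 599.1867228 , 236.54639856],
       [  0.        ,   0.        ,   1.        ]]), 'pose': array([[ 0.03030696,  0.99099572, -0.13041844,  0.37003143],
       [-0.99918254,  0.02654477, -0.03048981,  0.10668942],
       [-0.02675334,  0.13123588,  0.99099011,  1.12514098],
       [ 0.        ,  0.        ,  0.        ,  1.        ]])}
side {'camera_matrix': array([[564.21971164,   0.        , 318.79998582],
       [  0.        , 564.21971164, 239.13473809],
       [  0.        ,   0.        ,   1.        ]]), 'pose': array([[ 0.92271656,  0.24552696, -0.29717109,  0.22624409],
       [-0.38546984,  0.58235125, -0.7157374 , -0.60225295],
       [-0.00267487,  0.77497325,  0.63198838,  0.6755489 ],
       [ 0.        ,  0.        ,  0.        ,  1.        ]])}
```

View pics/top0.png

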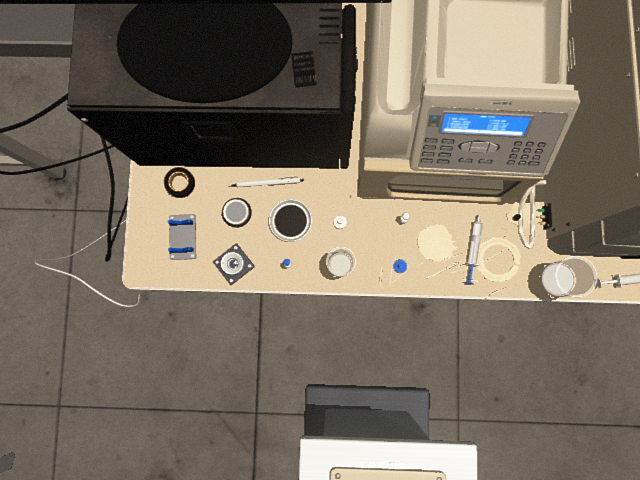

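View pics/side0.png

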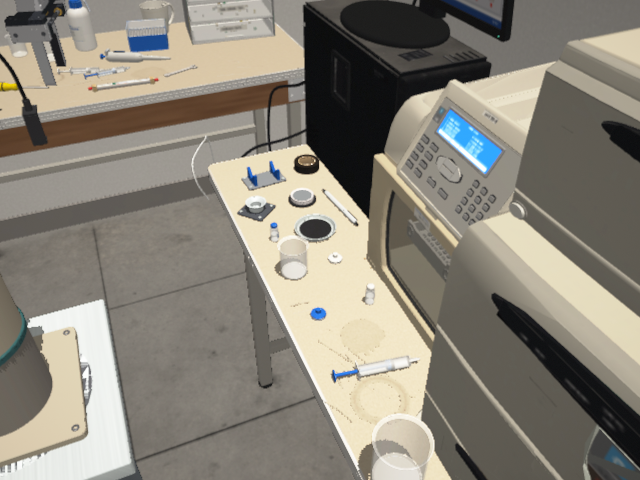

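```bash
cat > h.py <<'E'
from rig import get_state,cams,bot
import cv2,numpy as np
from scipy.spatial.transform import Rotation as R
def cloud(c,d):
    K=c["camera_matrix"];P=c["pose"]
    v,u=np.mgrid[:480,:640]
    p=np.stack([(u-K[0,2])/K[0,0]*d,-(v-K[1,2])/K[1,1]*d,-d],-1)
    return p@P[:3,:3].T+P[:3,3]
def ray(c,uv,z):
    K=c["camera_matrix"];P=c["pose"]
    r=P[:3,:3]@np.array([(uv[0]-K[0,2])/K[0,0],-(uv[1]-K[1,2])/K[1,1],-1])
    return P[:3,3]+r*(z-P[2,3])/r[2]
E
python3 - <<'E'
from h import *
c=cams.get_calibration("top");im,d=cams.camera("top");W=cloud(c,d)
print('bench z',np.median(W[...,2]))
for n in["vial","filter","beaker","syringe","vial_stand","filter_seat","saucer","syringe_rest"]:
    for s in cams.silhouettes(n,"top")[:3]:
        m=s["region"]&(d>0);w=W[m]
        x,y,ww,h=s["rect"]
        print(n,round(s["score"],2),s["rect"],m.sum(),"med",np.median(w,0).round(4),"lo",np.percentile(w,2,axis=0).round(3),"hi",np.percentile(w,98,axis=0).round(3),"ctr z0",ray(c,(x+ww/2,y+h/2),0)[:2].round(3))
E
```

```text
bench z -0.0008358733075600755
filter 0.37 [467.4, 215.9, 15.9, 68.2] 487 med [ 0.5101 -0.1538  0.0157] lo [ 0.454 -0.166  0.002] hi [ 0.562 -0.143  0.021] ctr z0 [ 0.501 -0.159]
beaker 0.55 [327.4, 245.2, 26.0, 31.5] 689 med [0.4706 0.0937 0.0056] lo [ 0.444  0.07  -0.001] hi [0.491 0.118 0.064] ctr z0 [0.473 0.093]
syringe 0.91 [464.9, 214.0, 20.8, 69.4] 477 med [ 0.5078 -0.1531  0.0158] lo [ 0.442 -0.165  0.008] hi [ 0.558 -0.143  0.021] ctr z0 [ 0.503 -0.159]
vial_stand 0.84 [211.5, 242.4, 41.9, 40.7] 924 med [0.4615 0.2941 0.0068] lo [0.429 0.263 0.001] hi [0.494 0.326 0.024] ctr z0 [0.464 0.297]
filter_seat 0.85 [222.2, 198.3, 29.4, 27.4] 675 med [0.5596 0.2934 0.0112] lo [0.536 0.269 0.001] hi [0.586 0.321 0.016] ctr z0 [0.561 0.293]
filter_seat 0.17 [212.6, 242.3, 40.7, 41.8] 937 med [0.4615 0.2944 0.0067] lo [0.429 0.263 0.001] hi [0.495 0.328 0.024] ctr z0 [0.463 0.296]
saucer 0.93 [265.9, 200.9, 47.7, 42.8] 1451 med [0.5477 0.191  0.0045] lo [ 0.511  0.153 -0.001] hi [0.584 0.228 0.011] ctr z0 [0.544 0.191]
saucer 0.36 [465.5, 213.9, 17.4, 70.6] 462 med [ 0.5099 -0.154   0.0158] lo [ 0.47  -0.166 -0.001] hi [ 0.556 -0.143  0.021] ctr z0 [ 0.502 -0.157]
syringe_rest 0.61 [166.3, 213.0, 31.5, 47.3] 1199 med [0.5119 0.3949 0.0059] lo [0.47 0.37 0.  ] hi [0.552 0.421 0.029] ctr z0 [0.511 0.396]
```

The top view shows the kit: vial cap (286,264), beaker (340,263), filter (400,266), syringe at u≈473. The holders are the stand (233,263), seat (236,212), saucer (290,221) and rest (182,237). The side view agrees: vial (274,232), filter (318,313), and the decoys stand well apart. I'll move over the vial and look with the wrist camera.

```bash
python3 -m pendant '[[0,0,0,0,0,-0.88,0],[0,0,0,0,0,-0.88,0],[-0.6,-0.9,0,0,0,0,0],[-0.7,-1,0,0,0,0,0],[-0.7,-1,0,0,0,0,0]]'
python3 -m pendant '[[-0.7,-1,0,0,0,0,0.3],[-0.7,-1,0,0,0,0,0.3],[-0.7,-1,0,0,0,0,0.55],[-0.7,-1,0,0,0,0,0.55],[-0.7,-1,0,0,0,0,0.55]]'
python3 -m pendant '[[-0.6,-0.9,0,0,0,0,0.55],[0,0,0,0,0,0,0.55]]'
python3 - <<'E'
from h import *
s=get_state();print(s["eef_pos"],s["tcp_rot"],s["q"].round(2),s["opening"])
c=cams.get_calibration("wrist");im,d=cams.camera("wrist");cv2.imwrite("pics/w1.png",im[:,:,::-1]);print(c["pose"].round(3),c["camera_matrix"][0])
W=cloud(c,d)
for n in["vial","beaker","vial_stand","saucer","filter_seat"]:
    for t in cams.silhouettes(n,"wrist")[:2]:
        m=t["region"]&(d>0);w=W[m]
        print(n,round(t["score"],2),t["rect"],m.sum(),"med",np.median(w,0).round(4),"lo",np.percentile(w,2,axis=0).round(3),"hi",np.percentile(w,98,axis=0).round(3))
ct=cams.get_calibration("top");it,dt=cams.camera("top");T=cloud(ct,dt)
hs=cv2.cvtColor(it,cv2.COLOR_RGB2HSV);b=((hs[...,0]>100)&(hs[...,0]<130)&(hs[...,1]>150)).astype(np.uint8)
n,l,st,ce=cv2.connectedComponentsWithStats(b)
for i in range(1,n):
    if st[i,4]>15: print(st[i],T[l==i].mean(0).round(4),T[l==i].max(0).round(3))
for y in(0.4,0.3,0.2,0.1): 
    m=(abs(T[...,1]-y)<.01)&(T[...,2]>.1)&(T[...,0]>.4); print(y,T[m][:,0].min() if m.any() else None)
E
```

```text
t: 1.18
eef_pos: [0.2587, 0.4843, 0.2056]
tcp_rot: [3.141, 0.001, -3.14]
contact_force: [1.4, -0.2, -0.7]
opening: 0.999
grasp_force: 0.0
t: 1.8
eef_pos: [0.4341, 0.2344, 0.2058]
tcp_rot: [3.141, 0.001, -3.141]
contact_force: [0.3, 0.5, -0.2]
opening: 0.504
grasp_force: 0.0
t: 2.05
eef_pos: [0.4656, 0.1861, 0.2057]
tcp_rot: [-3.14, 0.002, 3.134]
contact_force: [-0.0, 0.7, 0.1]
opening: 0.451
grasp_force: 0.0
[0.46555989 0.18611495 0.20565686] [-3.13981907e+00  1.69375265e-03  3.13351212e+00] [-0.44  0.42  0.01  1.93 -0.    0.8   1.13] 0.45056956259306447
[[ 0.007 -0.97  -0.242  0.396]
 [ 1.     0.006  0.003  0.188]
 [-0.001 -0.242  0.97   0.385]
 [ 0.     0.     0.     1.   ]] [360.18191851   0.         323.28086254]
vial 0.68 [323.5, 208.7, 17.3, 20.0] 256 med [0.463  0.1941 0.0359] lo [0.458 0.187 0.003] hi [0.472 0.201 0.039]
beaker 0.61 [195.6, 198.8, 66.1, 57.7] 3086 med [0.4727 0.0888 0.0322] lo [0.444 0.072 0.001] hi [0.492 0.12  0.062]
beaker 0.16 [323.2, 209.4, 16.5, 20.5] 259 med [0.4631 0.194  0.0354] lo [0.458 0.186 0.003] hi [0.472 0.201 0.039]
vial_stand 0.61 [389.5, 174.8, 75.4, 75.2] 2877 med [0.4615 0.295  0.0056] lo [0.43  0.264 0.003] hi [0.495 0.329 0.023]
saucer 0.71 [293.8, 254.2, 71.3, 63.1] 3877 med [0.5493 0.1923 0.0037] lo [0.512 0.156 0.002] hi [0.586 0.228 0.01 ]
filter_seat 0.56 [395.9, 272.9, 49.3, 50.7] 1454 med [0.5524 0.2958 0.0115] lo [0.534 0.274 0.002] hi [0.579 0.323 0.014]
[442 113  89  22 971] [ 0.6384 -0.0993  0.3306] [0.647 0.107 1.125]
[168 220  17   5  62] [0.5357 0.4041 0.0204] [0.539 0.416 0.032]
[169 247  24   5  88] [0.4844 0.392  0.0221] [0.489 0.411 0.034]
[394 260  13  12 115] [ 0.4666 -0.0176  0.0072] [ 0.478 -0.006  0.017]
[467 265   6  18  33] [ 0.455  -0.1461  0.0129] [ 0.471 -0.139  0.02 ]
0.4 0.6436137338392425
0.3 0.6397831985237612
0.2 0.4000313561737239
0.1 0.42796655034588627
```

View pics/w1.png

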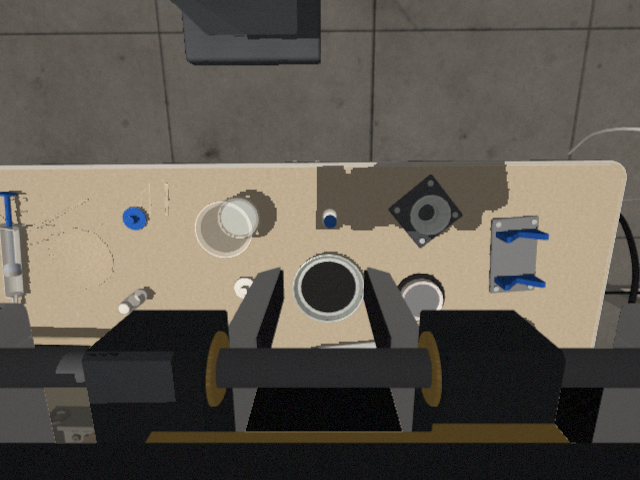

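The wrist view shows the vial cap at (330,221), the stand at (430,213), the saucer at (328,287), the seat at (421,297), the rest at (515,255), the filter at (135,217), and the beaker around (225,228). Next I fit centres by height bands in both cameras.

```bash
cat >> h.py <<'E'
def enc(w,f=""):
    (x,y),r=cv2.minEnclosingCircle(w[:,:2].astype(np.float32)); print("  ",f,len(w),"circ",round(x,4),round(y,4),"r",round(r,4),"mean",w.mean(0).round(4))
def band(W,xy,r,z0,z1):
    return W[(np.hypot(W[...,0]-xy[0],W[...,1]-xy[1])<r)&(W[...,2]>z0)&(W[...,2]<z1)]
E
python3 - <<'E'
from h import *
for n in("wrist","top"):
    c=cams.get_calibration(n);im,d=cams.camera(n);W=cloud(c,d);print(n)
    for f,xy,r,z0,z1 in[("vialcap",(.465,.193),.02,.034,.043),("collar",(.462,.295),.024,.018,.03),("stand all",(.462,.295),.05,.003,.03),("saucer rim",(.548,.192),.05,.006,.013),("seat top",(.559,.295),.032,.0125,.02),("seat all",(.559,.295),.036,.006,.02),("beaker lip",(.471,.095),.04,.055,.07),("filter",(.467,-.018),.022,.002,.02)]:
        w=band(W,xy,r,z0,z1)
        if len(w)>3: enc(w,f)
    w=band(W,(.51,.395),.06,.02,.036)
    for s in(w[w[:,0]>.51],w[w[:,0]<.51]): print("   saddle",len(s),s.mean(0).round(4),s.min(0).round(3),s.max(0).round(3))
    b=band(W,(.51,.395),.065,.0035,.0075);print("   plate",cv2.minAreaRect((b[:,:2]*1000).astype(np.float32)))
E
```

```text
wrist
   vialcap 133 circ 0.4669 0.1938 r 0.0062 mean [0.4659 0.194  0.0376]
   collar 715 circ 0.4632 0.2966 r 0.0212 mean [0.4635 0.2979 0.0208]
   stand all 2826 circ 0.4629 0.2965 r 0.0395 mean [0.4613 0.295  0.01  ]
   saucer rim 725 circ 0.5486 0.1925 r 0.041 mean [0.5524 0.1922 0.0082]
   seat top 170 circ 0.5616 0.2962 r 0.0237 mean [0.5534 0.3017 0.013 ]
   seat all 815 circ 0.5612 0.2961 r 0.0241 mean [0.5545 0.2998 0.0117]
   beaker lip 883 circ 0.4683 0.0956 r 0.0268 mean [0.4705 0.0921 0.0601]
   filter 457 circ 0.4675 -0.0161 r 0.0137 mean [ 0.4674 -0.014   0.0064]
   saddle 233 [0.537  0.3992 0.0257] [0.533 0.377 0.02 ] [0.543 0.42  0.031]
   saddle 229 [0.4854 0.3948 0.0259] [0.481 0.373 0.02 ] [0.49  0.416 0.032]
   plate ((511.7896728515625, 396.0320129394531), (86.09190368652344, 50.64065933227539), 4.227015495300293)
top
   saucer rim 103 circ 0.5619 0.172 r 0.032 mean [0.5658 0.1676 0.0084]
   beaker lip 143 circ 0.4674 0.0938 r 0.0265 mean [0.4676 0.0834 0.0609]
   filter 201 circ 0.4673 -0.0181 r 0.0221 mean [ 0.4663 -0.0178  0.006 ]
   saddle 41 [0.5357 0.4058 0.0254] [0.533 0.386 0.02 ] [0.54  0.417 0.033]
   saddle 61 [0.4845 0.3934 0.0262] [0.48  0.372 0.02 ] [0.489 0.413 0.034]
   plate ((502.1346740722656, 416.8845520019531), (125.79785919189453, 76.97162628173828), 20.438819885253906)
```

```bash
python3 -m pendant '[[-0.02,0.16,1,0,0,0,0.55],[0,0,1,0,0,0,0.55],[0,0,0.8,0,0,0,0.55],[0,0,0.5,0,0,0,0.55],[0,0,0.3,0,0,0,0.55]]' 15
python3 -m pendant '[[0,0,0.08,0,0,0,0.55],[0,0,0,0,0,0,0.55]]'
```

```text
t: 3.12
eef_pos: [0.4633, 0.1992, 0.0242]
tcp_rot: [-3.141, -0.001, -3.14]
contact_force: [-0.7, 0.0, -0.5]
opening: 0.45
grasp_force: 0.0
t: 3.38
eef_pos: [0.4643, 0.1992, 0.0219]
tcp_rot: [3.141, 0.001, -3.141]
contact_force: [-0.3, 0.4, -0.3]
opening: 0.449
grasp_force: 0.0
```

```bash
python3 -m pendant '[[-0.04,-0.1,0.02,0,0,0,0.55],[0,0,0,0,0,0,0.55]]'
python3 -m pendant '[[0,0,0,0,0,0,1],[0,0,0,0,0,0,1],[0,0,0,0,0,0,1],[0,0,0,0,0,0,1]]'
```

```text
t: 3.62
eef_pos: [0.4666, 0.1934, 0.0211]
tcp_rot: [3.141, 0.001, 3.141]
contact_force: [0.5, -0.7, 0.6]
opening: 0.449
grasp_force: 0.0
t: 4.12
eef_pos: [0.4659, 0.194, 0.0205]
tcp_rot: [3.142, -0.0, -3.141]
contact_force: [0.4, 0.5, 1.3]
opening: 0.167
grasp_force: 15.0
```

```bash
python3 -m pendant '[[0,0,-0.6,0,0,0,1],[0,0,-0.5,0,0,0,1],[0.02,0.7,0,0,0,0,1],[0.02,0.7,0,0,0,0,1],[0.02,0.65,0,0,0,0,1]]'
python3 -m pendant '[[0,0,0,0,0,0,1],[0,0,0,0,0,0,1]]'
```

```text
t: 4.75
eef_pos: [0.4627, 0.2976, 0.0755]
tcp_rot: [3.141, 0.0, -3.141]
contact_force: [0.9, 0.1, 0.4]
opening: 0.166
grasp_force: 15.0
t: 5.0
eef_pos: [0.4626, 0.2951, 0.0752]
tcp_rot: [-3.14, -0.001, -3.141]
contact_force: [-0.7, -0.4, -0.1]
opening: 0.161
grasp_force: 15.0
```

```bash
python3 -m pendant '[[0,0.02,0.5,0,0,0,1],[0,0,0.3,0,0,0,1],[0,0,0.12,0,0,0,1],[0,0,0.04,0,0,0,1],[0,0,0,0,0,0,1]]'
python3 - <<'E'
from h import *
im,d=cams.camera("side");cv2.imwrite("pics/s1.png",cv2.resize(im[150:270,200:360,::-1],None,fx=4,fy=4))
E
```

```text
t: 5.62
eef_pos: [0.4631, 0.2974, 0.0277]
tcp_rot: [3.141, 0.0, -3.141]
contact_force: [0.3, 0.6, -0.2]
opening: 0.167
grasp_force: 15.0
```

View pics/s1.png

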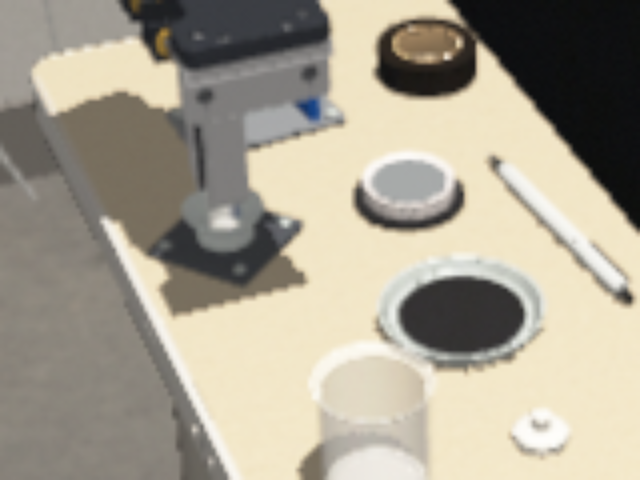

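The side crop shows the vial inside the collar mouth (crop 225,215) under the fingers. Now I lower it the last bit, release, rise and move over the filter.

```bash
python3 -m pendant '[[0,0,0.03,0,0,0,1],[0,0,0,0,0,0,0.7],[0,0,0,0,0,0,0.6],[0,0,-0.5,0,0,0,0.5],[0,0,-1,0,0,0,0.5]]'
python3 -m pendant '[[0,0,-1,0,0,0,0.5],[0,-1,-0.7,0,0,0,0.5],[0,-1.0,0,0,0,0,0.5],[0,-1,0,0,0,0,0.5],[0,-1,0,0,0,0,0.5]]'
python3 -m pendant '[[0,-1,0,0,0,0,0.5],[0,-1,0,0,0,0,0.5],[0,-0.8,0,0,0,0,0.5],[0,0,0,0,0,0,0.5],[0,0,0,0,0,0,0.5]]'
python3 - <<'E'
from h import *
s=get_state();print(s["eef_pos"],s["tcp_rot"])
c=cams.get_calibration("wrist");im,d=cams.camera("wrist");cv2.imwrite("pics/w2.png",im[:,:,::-1]);W=cloud(c,d);np.savez("w2",W=W,im=im)
enc(band(W,(.4675,-.016),.022,.002,.02),"filter")
enc(band(W,(.4675,-.016),.022,.009,.02),"filter hub")
enc(band(W,(.463,.2965),.02,.035,.06),"vial")
for t in cams.silhouettes("syringe","wrist")[:2]:
    w=W[t["region"]&(d>0)];print("syr",t["score"],t["rect"],len(w),cv2.minAreaRect((w[:,:2]*1000).astype(np.float32)),np.percentile(w[:,2],[5,50,95]))
E
```

```text
t: 6.3
eef_pos: [0.4615, 0.2966, 0.1002]
tcp_rot: [-3.139, -0.004, -3.141]
contact_force: [0.9, 0.7, -0.2]
opening: 0.495
grasp_force: 0.0
t: 6.92
eef_pos: [0.463, 0.096, 0.1863]
tcp_rot: [3.141, 0.001, -3.14]
contact_force: [0.5, -2.0, 0.2]
opening: 0.504
grasp_force: 0.0
t: 7.55
eef_pos: [0.4631, -0.0418, 0.186]
tcp_rot: [3.141, 0.0, -3.14]
contact_force: [0.3, 0.4, -0.5]
opening: 0.501
grasp_force: 0.0
[ 0.4631416  -0.04177483  0.18600883] [ 3.14089985e+00  7.88495210e-05 -3.14023306e+00]
   filter 493 circ 0.469 -0.015 r 0.0146 mean [ 0.4668 -0.0161  0.0065]
   filter hub 63 circ 0.4684 -0.0158 r 0.0037 mean [ 0.4671 -0.016   0.0134]
   vial 0 circ 0.0 0.0 r 0.0 mean [nan nan nan]
syr 0.63 [201.5, 192.7, 28.9, 119.0] 1724 ((500.323974609375, -153.59861755371094), (25.375823974609375, 126.54063415527344), 78.59620666503906) [0.00030593 0.015269   0.01818157]h.py:14: RuntimeWarning: Mean of empty slice.
  (x,y),r=cv2.minEnclosingCircle(w[:,:2].astype(np.float32)); print("  ",f,len(w),"circ",round(x,4),round(y,4),"r",round(r,4),"mean",w.mean(0).round(4))
  ret = um.true_divide(
```

View pics/w2.png

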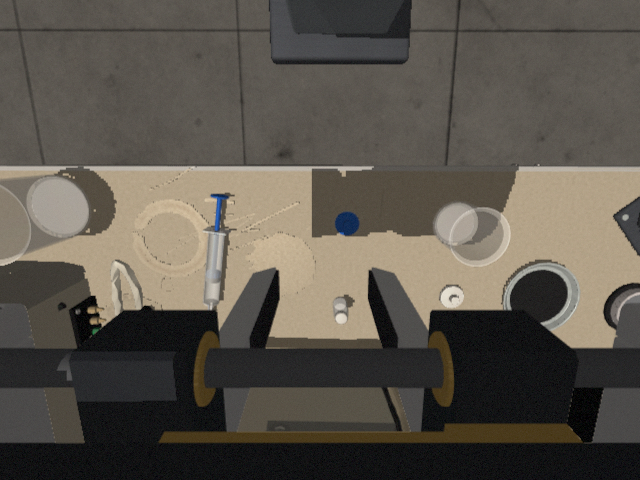

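Wrist view: filter at (347,223), syringe (215,250) and white-capped vial (341,310). I'll take the filter by its rim.

```bash
python3 -m pendant '[[-0.09,0.51,1,0,0,0,0.5],[0,0,1,0,0,0,0.5],[0,0,1,0,0,0,0.5],[0,0,0.3,0,0,0,0.5],[0,0,0.15,0,0,0,0.5]]' 10
python3 -m pendant '[[0,0,0.1,0,0,0,0.5],[0,0,0,0,0,0,0.5]]'
python3 - <<'E'
from h import *
c=cams.get_calibration("top");im,d=cams.camera("top");W=cloud(c,d)
enc(band(W,(.463,.2965),.02,.015,.07),"collar+vial");enc(band(W,(.463,.2965),.02,.034,.07),"vial")
E
```

```text
t: 8.28
eef_pos: [0.4679, -0.0164, 0.0134]
tcp_rot: [3.141, -0.0, -3.14]
contact_force: [0.9, 0.2, -0.9]
opening: 0.504
grasp_force: 0.0
t: 8.52
eef_pos: [0.4684, -0.017, 0.0093]
tcp_rot: [3.142, 0.002, -3.141]
contact_force: [-0.5, 0.8, -0.5]
opening: 0.498
grasp_force: 0.0
   collar+vial 306 circ 0.4629 0.2961 r 0.0199 mean [0.4629 0.297  0.0242]
   vial 53 circ 0.4604 0.2957 r 0.0076 mean [0.4614 0.2957 0.0411]
```

```bash
python3 -m pendant '[[0.02,0.01,0.12,0,0,0,0.5],[0,0,0,0,0,0,0.5],[0,0,0,0,0,0,0.5]]'
python3 -m pendant '[[0,0,0.01,0,0,0,0.6],[0,0,0,0,0,0,1],[0,0,0,0,0,0,1],[0,0,0,0,0,0,1]]'
```

```text
t: 8.95
eef_pos: [0.4666, -0.0166, 0.0025]
tcp_rot: [3.142, -0.0, -3.141]
contact_force: [-0.0, 0.9, 0.1]
opening: 0.503
grasp_force: 0.0
t: 9.45
eef_pos: [0.4666, -0.0166, 0.002]
tcp_rot: [-3.142, -0.0, -3.141]
contact_force: [0.4, 0.2, -0.2]
opening: 0.248
grasp_force: 10.0
```

```bash
python3 -m pendant '[[0,0,-0.5,0,0,0,1],[0,0,-0.8,0,0,0,1],[0,0,-0.8,0,0,0,1],[-0.27,0.89,0,0,0,0,1],[-0.27,0.9,0,0,0,0,1]]'
python3 -m pendant '[[-0.27,0.89,0,0,0,0,1],[-0.27,0.89,0,0,0,0,1],[-0.27,0.9,0,0,0,0,1],[-0.27,0.89,0,0,0,0,1],[-0.27,0.89,0,0,0,0,1]]'
python3 -m pendant '[[0,0,0.3,0,0,0,1],[0,0,0,0,0,0,1]]'
python3 - <<'E'
from h import *
im,d=cams.camera("side");cv2.imwrite("pics/s2.png",cv2.resize(im[110:250,220:420,::-1],None,fx=4,fy=4))
E
```

```text
t: 10.07
eef_pos: [0.4943, 0.0734, 0.1078]
tcp_rot: [3.141, 0.002, 3.14]
contact_force: [0.2, -0.4, -0.1]
opening: 0.254
grasp_force: 10.0
t: 10.7
eef_pos: [0.5609, 0.2973, 0.1068]
tcp_rot: [-3.141, -0.0, -3.141]
contact_force: [0.9, 0.4, -0.1]
opening: 0.252
grasp_force: 10.0
t: 10.95
eef_pos: [0.5593, 0.2945, 0.0903]
tcp_rot: [-3.139, -0.003, -3.141]
contact_force: [-0.9, -0.2, 0.1]
opening: 0.253
grasp_force: 10.0
```

View pics/s2.png

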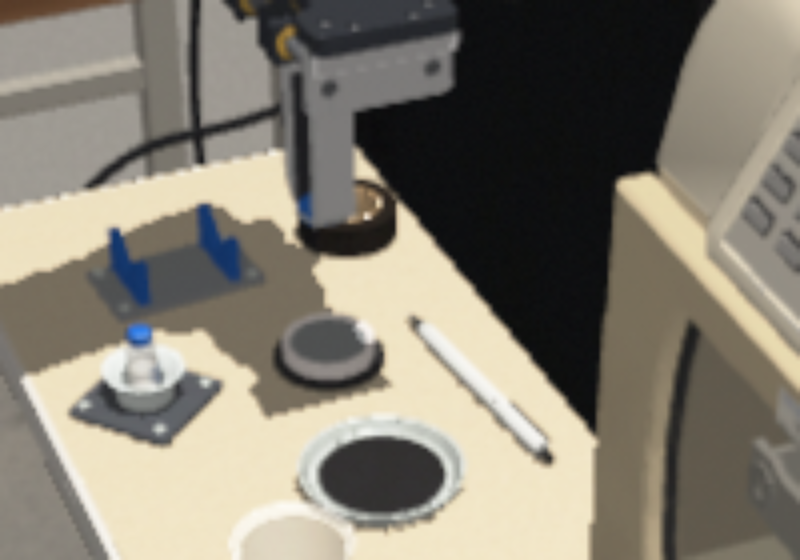

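The crop shows the vial upright in the collar (140,365) and the filter still held, blue at (305,205). Lowering into the seat.

```bash
python3 -m pendant '[[-0.03,0.02,0.5,0,0,0,1],[0,0,0.5,0,0,0,1],[0,0,0.3,0,0,0,1],[0,0,0.1,0,0,0,1],[0,0,0,0,0,0,1]]'
python3 -m pendant '[[0,0,0,0,0,0,1],[0,0,0,0,0,0,1]]'
```

```text
t: 11.62
eef_pos: [0.5626, 0.2967, 0.0223]
tcp_rot: [3.142, 0.0, -3.141]
contact_force: [-0.1, -0.1, 0.8]
opening: 0.253
grasp_force: 10.0
t: 11.88
eef_pos: [0.5628, 0.2973, 0.0227]
tcp_rot: [3.141, 0.001, -3.141]
contact_force: [-0.8, -0.3, -0.1]
opening: 0.25
grasp_force: 10.0
```

```bash
python3 -m pendant '[[0.02,-0.02,0.1,0,0,0,1],[0,0,0.06,0,0,0,1],[0,0,0,0,0,0,1],[0,0,0,0,0,0,1]]'
```

```text
t: 12.38
eef_pos: [0.5613, 0.296, 0.0138]
tcp_rot: [-3.142, -0.0, -3.141]
contact_force: [1.0, -0.8, -0.5]
opening: 0.254
grasp_force: 10.0
```

```bash
python3 -m pendant '[[0,0,0,0,0,0,0.7],[0,0,0,0,0,0,0.65],[0,0,0,0,0,0,0.65],[0,0,-0.4,0,0,0,0.6],[0,0,-1,0,0,0,0.6]]'
python3 -m pendant '[[0.2,0,-1,0,0,0,0.6],[0.8,0,-0.7,0,0,0,0.6],[0.8,-0.2,0,0,0,0,0.6],[0,0,0,0,0,0,0.6],[0,0,0,0,0,0,0.6]]'
python3 - <<'E'
from h import *
s=get_state();print(s["eef_pos"],s["tcp_rot"])
c=cams.get_calibration("wrist");im,d=cams.camera("wrist");cv2.imwrite("pics/w3.png",im[:,:,::-1]);W=cloud(c,d)
enc(band(W,(.561,.296),.03,.0125,.03),"seat+filter");enc(band(W,(.561,.296),.0205,.0155,.03),"filter upper");enc(band(W,(.561,.296),.02,.021,.03),"hub")
enc(band(W,(.463,.2965),.02,.035,.06),"vial")
z=np.load("w2.npz");W=z["W"];hs=cv2.cvtColor(z["im"],cv2.COLOR_RGB2HSV)
b=W[(W[...,2]>.004)&(W[...,2]<.03)&(W[...,0]>.42)&(W[...,0]<.57)&(abs(W[...,1]+.153)<.035)]
for x in np.arange(.42,.57,.007):
    q=b[abs(b[:,0]-x)<.0035]
    if len(q)>3:
        t=q[q[:,2]>np.percentile(q[:,2],70)]
        print(x.round(3),len(q),q[:,1].min().round(4),q[:,1].max().round(4),"top y",t[:,1].mean().round(4),"zmax",q[:,2].max().round(4))
print(b[:,0].min(),b[:,0].max())
E
```

```text
t: 13.0
eef_pos: [0.5598, 0.2952, 0.0837]
tcp_rot: [-3.139, -0.004, -3.141]
contact_force: [0.3, 1.0, 0.6]
opening: 0.397
grasp_force: 0.0
t: 13.62
eef_pos: [0.4725, 0.2863, 0.1701]
tcp_rot: [3.14, 0.002, -3.141]
contact_force: [0.7, -0.1, 0.4]
opening: 0.4
grasp_force: 0.0
[0.47252937 0.28631349 0.1701066 ] [ 3.14040065e+00  2.30122114e-03 -3.14081992e+00]
   seat+filter 764 circ 0.5616 0.2961 r 0.024 mean [0.5606 0.2969 0.0162]
   filter upper 445 circ 0.5621 0.2977 r 0.013 mean [0.5611 0.2978 0.0184]
   hub 68 circ 0.5622 0.2979 r 0.0042 mean [0.5614 0.2978 0.0249]
   vial 196 circ 0.4631 0.2984 r 0.0073 mean [0.4626 0.2985 0.0419]
0.441 87 -0.1495 -0.1337 top y -0.142 zmax 0.0193
0.448 35 -0.1454 -0.1412 top y -0.1434 zmax 0.0135
0.455 36 -0.1471 -0.1415 top y -0.1446 zmax 0.013
0.462 36 -0.1486 -0.143 top y -0.1456 zmax 0.013
0.469 50 -0.159 -0.1445 top y -0.1512 zmax 0.0189
0.476 169 -0.1601 -0.1357 top y -0.1471 zmax 0.0195
0.483 116 -0.1577 -0.1403 top y -0.149 zmax 0.0194
0.49 117 -0.1577 -0.1412 top y -0.1502 zmax 0.0186
0.497 115 -0.1597 -0.1424 top y -0.1519 zmax 0.0186
0.504 110 -0.1602 -0.1436 top y -0.1528 zmax 0.0186
0.511 110 -0.1619 -0.1447 top y -0.1533 zmax 0.0188
0.518 111 -0.1619 -0.1456 top y -0.1544 zmax 0.0182
0.525 108 -0.1645 -0.1467 top y -0.1549 zmax 0.0193
0.532 104 -0.1644 -0.1478 top y -0.1561 zmax 0.0186
0.539 104 -0.1663 -0.149 top y -0.1571 zmax 0.0185
0.546 107 -0.1666 -0.1501 top y -0.1591 zmax 0.0185
0.553 60 -0.1662 -0.1507 top y -0.1586 zmax 0.0178
0.56 16 -0.1627 -0.1576 top y -0.1603 zmax 0.0122
0.4373447328268663 0.5600636802506598
```

View pics/w3.png

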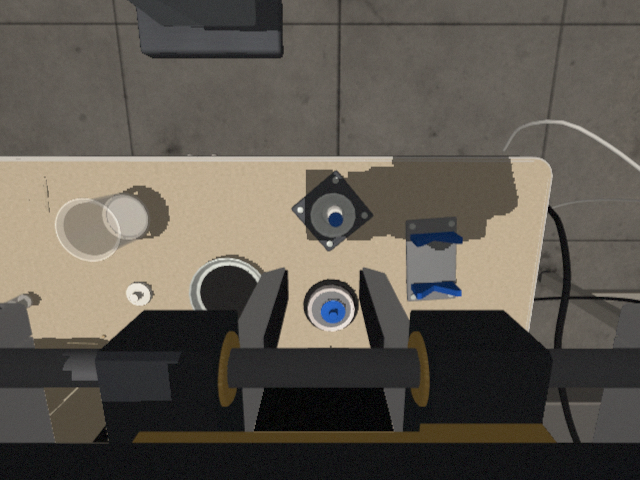

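The filter lies centred in the seat at (333,312), with its hub at the right height, and the vial is upright at (335,215). Before going to the syringe I check clearance from the instrument on the right.

Run:
```python
from h import *
z=np.load("w2.npz")["W"]
Ws={"w2":z}
for n in("top","side"): im,d=cams.camera(n);Ws[n]=cloud(cams.get_calibration(n),d)
for n,W in Ws.items():
    for x in(.44,.48,.5,.52,.54,.56,.58,.6):
        m=(abs(W[...,0]-x)<.01)&(W[...,1]<-.08)&(W[...,1]>-.45)&(W[...,2]>.07)&(W[...,2]<.45)
        if m.any(): w=W[m];i=w[:,1].argmax();print(n,x,w[i].round(3),np.percentile(w[:,2],[0,50,100]).round(2))
```

```text
w2 0.44 [ 0.44  -0.08   0.317] [0.07 0.31 0.32]
w2 0.48 [ 0.47  -0.113  0.284] [0.07 0.08 0.28]
w2 0.5 [ 0.506 -0.283  0.095] [0.07 0.09 0.11]
w2 0.52 [ 0.527 -0.283  0.09 ] [0.07 0.08 0.11]
w2 0.54 [ 0.55  -0.282  0.076] [0.07 0.08 0.09]
w2 0.56 [ 0.566 -0.281  0.07 ] [0.07 0.08 0.09]
w2 0.58 [ 0.586 -0.203  0.161] [0.07 0.16 0.16]
w2 0.6 [ 0.602 -0.08   0.114] [0.07 0.11 0.14]
top 0.44 [ 0.446 -0.274  0.086] [0.07 0.08 0.09]
top 0.48 [ 0.47  -0.28   0.085] [0.07 0.18 0.34]
top 0.5 [ 0.498 -0.284  0.076] [0.07 0.24 0.35]
top 0.52 [ 0.526 -0.282  0.36 ] [0.07 0.24 0.36]
top 0.54 [ 0.536 -0.28   0.124] [0.07 0.25 0.36]
top 0.56 [ 0.561 -0.279  0.359] [0.07 0.25 0.37]
top 0.58 [ 0.588 -0.08   0.216] [0.07 0.22 0.37]
top 0.6 [ 0.602 -0.08   0.071] [0.07 0.25 0.37]
side 0.44 [ 0.448 -0.275  0.085] [0.07 0.08 0.09]
side 0.48 [ 0.47  -0.282  0.084] [0.07 0.26 0.36]
side 0.5 [ 0.506 -0.286  0.367] [0.24 0.36 0.37]
side 0.52 [ 0.528 -0.282  0.367] [0.37 0.37 0.37]
side 0.54 [ 0.531 -0.283  0.367] [0.15 0.4  0.45]
side 0.56 [ 0.55  -0.299  0.367] [0.37 0.37 0.39]
side 0.58 [ 0.588 -0.08   0.206] [0.08 0.22 0.25]
side 0.6 [ 0.595 -0.08   0.249] [0.07 0.22 0.29]
```

```bash
python3 -m pendant '[[0,-0.9,0,0,0,0,0.6],[0,-1,0,0,0,0,0.6],[0,-1,0,0,0,0,0.6],[0,-1,0,0,0,0,0.6],[0,-1,0,0,0,0,0.6]]'
python3 -m pendant '[[0,-1,0,0,0,0,0.6],[0,-1,0,0,0,0,0.6],[0,-1,0,0,0,0,0.6],[0,-0.9,0,0,0,0,0.6],[0,0,0,0,0,0.55,0.6]]'
python3 -m pendant '[[0,0,0,0,0,0.55,0.6],[0,0,0,0,0,0,0.6],[0,0,0,0,0,0,0.6]]'
python3 - <<'E'
from h import *
print(get_state()["eef_pos"],get_state()["q"].round(2))
W=np.load("w2.npz")["W"]
im,d=cams.camera("side");S=cloud(cams.get_calibration("side"),d)
for n,W in(("w2",W),("side",S)):
  for y in np.arange(-.22,0,.03):
    m=(abs(W[...,1]-y)<.015)&(W[...,2]>.085)&(W[...,2]<.3)&(W[...,0]>.555)
    if m.any(): w=W[m];print(n,y.round(2),w[w[:,0].argmin()].round(3))
c=cams.get_calibration("wrist");im,d=cams.camera("wrist");cv2.imwrite("pics/w4.png",im[:,:,::-1]);W=cloud(c,d)
b=W[(W[...,2]>.004)&(W[...,2]<.03)&(W[...,0]>.42)&(W[...,0]<.58)&(abs(W[...,1]+.153)<.03)]
print(b[:,0].min(),b[:,0].max())
v=[]
for x in np.arange(.484,.545,.007):
    q=b[(abs(b[:,0]-x)<.0035)&(b[:,2]>.012)]
    if len(q)>9: v.append((x,(q[:,1].min()+q[:,1].max())/2,q[:,1].mean(),np.ptp(q[:,1])))
v=np.array(v);print(v.round(4));print(np.polyfit(v[:,0],v[:,1],1),np.polyfit(v[:,0],v[:,2],1))
E
```

```text
t: 14.4
eef_pos: [0.4723, 0.039, 0.1688]
tcp_rot: [-3.141, 0.0, -3.141]
contact_force: [0.3, 0.2, -0.0]
opening: 0.394
grasp_force: 0.0
t: 15.02
eef_pos: [0.4717, -0.1595, 0.1687]
tcp_rot: [-3.139, 0.0, 3.056]
contact_force: [-0.1, 0.6, -0.5]
opening: 0.397
grasp_force: 0.0
t: 15.4
eef_pos: [0.472, -0.1542, 0.1688]
tcp_rot: [-3.141, -0.0, 2.99]
contact_force: [0.2, -0.5, 0.6]
opening: 0.396
grasp_force: 0.0
[ 0.47200962 -0.15417595  0.16878798] [ 0.16  0.47  0.13  1.98 -0.09  0.7   1.78]
w2 -0.22 [ 0.587 -0.205  0.157]
w2 -0.19 [ 0.586 -0.203  0.161]
w2 -0.1 [ 0.6   -0.099  0.12 ]
w2 -0.07 [ 0.601 -0.084  0.128]
w2 -0.04 [ 0.602 -0.032  0.101]
w2 -0.01 [ 0.602 -0.02   0.11 ]
side -0.22 [ 0.616 -0.206  0.294]
side -0.19 [ 0.586 -0.176  0.242]
side -0.16 [ 0.585 -0.171  0.241]
side -0.13 [ 0.586 -0.139  0.219]
side -0.1 [ 0.585 -0.105  0.223]
side -0.07 [ 0.587 -0.077  0.208]
side -0.04 [ 0.589 -0.054  0.223]
side -0.01 [ 0.6   -0.024  0.261]
0.4372552132018384 0.5688641642785025
[[ 0.484  -0.1497 -0.1496  0.0162]
 [ 0.491  -0.1508 -0.1507  0.0164]
 [ 0.498  -0.1518 -0.1519  0.0159]
 [ 0.505  -0.1526 -0.1526  0.0161]
 [ 0.512  -0.1536 -0.1539  0.0162]
 [ 0.519  -0.1546 -0.1549  0.0162]
 [ 0.526  -0.1558 -0.156   0.0165]
 [ 0.533  -0.1565 -0.1568  0.0156]
 [ 0.54   -0.1577 -0.1583  0.0159]]
[-0.14245226 -0.08075507] [-0.15166417 -0.07619429]
```

```bash
python3 -m pendant '[[-0.45,0.07,0.5,0,0,0,0.6],[-0.44,0.06,0.8,0,0,0,0.6],[0,0,0.8,0,0,0,0.6],[0,0,0.7,0,0,0,0.6],[0,0,0.25,0,0,0,0.6]]' 12
python3 -m pendant '[[0,0,0,0,0,0,0.6],[0,0,0,0,0,0,0.6]]'
```

```text
t: 16.12
eef_pos: [0.5156, -0.1539, 0.0147]
tcp_rot: [3.141, -0.003, 2.99]
contact_force: [-0.3, -0.9, -0.2]
opening: 0.4
grasp_force: 0.0
t: 16.38
eef_pos: [0.5177, -0.1547, 0.0177]
tcp_rot: [-3.141, 0.002, 2.989]
contact_force: [1.0, 0.0, -0.7]
opening: 0.401
grasp_force: 0.0
```

Down 14 mm more, then close.

```bash
python3 -m pendant '[[0,0.01,0.18,0,0,0,0.6],[0,0,0.1,0,0,0,0.6],[0,0,0,0,0,0,0.6],[0,0,0,0,0,0,0.6]]'
python3 -m pendant '[[0,0,0,0,0,0,0.8],[0,0,0,0,0,0,1],[0,0,0,0,0,0,1],[0,0,0,0,0,0,1]]'
```

```text
t: 16.88
eef_pos: [0.5168, -0.154, 0.0025]
tcp_rot: [-3.142, -0.0, 2.989]
contact_force: [-0.1, 0.3, -0.7]
opening: 0.404
grasp_force: 0.0
t: 17.38
eef_pos: [0.5168, -0.154, 0.0025]
tcp_rot: [-3.142, 0.0, 2.989]
contact_force: [0.0, -0.4, -0.3]
opening: 0.179
grasp_force: 12.0
```

```bash
python3 -m pendant '[[0,0,-0.4,0,0,0,1],[0,0,-1,0,0,0,1],[0,0,-1,0,0,0,1],[0,0,0,0,0,-0.82,1],[0,0,0,0,0,-0.82,1]]'
python3 -m pendant '[[-0.06,0.6,0,0,0,0,1],[-0.06,0.9,0,0,0,0,1],[-0.06,0.9,0,0,0,0,1],[-0.06,0.95,0,0,0,0,1],[-0.06,0.95,0,0,0,0,1]]'
python3 -m pendant '[[-0.06,0.95,0,0,0,0,1],[-0.06,0.95,0,0,0,0,1],[-0.06,0.95,0,0,0,0,1],[-0.06,0.95,0,0,0,0,1],[-0.06,0.95,0,0,0,0,1]]'
python3 -m pendant '[[-0.06,0.95,0,0,0,0,1],[-0.06,0.95,0,0,0,0,1],[0,0,0,0,0,0,1],[0,0,0,0,0,0,1],[0,0,0,0,0,0,1]]'
python3 - <<'E'
from h import *
c=cams.get_calibration("top");im,d=cams.camera("top");W=cloud(c,d)
im,d=cams.camera("wrist");cv2.imwrite("pics/w5.png",im[:,:,::-1]);W=cloud(cams.get_calibration("wrist"),d)
b=W[(W[...,2]>.09)&(W[...,2]<.135)&(W[...,0]>.40)&(W[...,0]<.5)&(abs(W[...,1]-.395)<.03)]
for x in np.arange(.42,.5,.01):
    q=b[abs(b[:,0]-x)<.005]
    if len(q)>5:print(x.round(3),len(q),q.min(0).round(4),q.max(0).round(4))
E
```

```text
t: 18.0
eef_pos: [0.5171, -0.1539, 0.1234]
tcp_rot: [-3.141, 0.001, -3.061]
contact_force: [0.7, -0.0, 0.2]
opening: 0.174
grasp_force: 12.0
t: 18.62
eef_pos: [0.5151, 0.063, 0.1225]
tcp_rot: [3.142, 0.0, -3.066]
contact_force: [-0.2, -0.1, 0.1]
opening: 0.177
grasp_force: 12.0
t: 19.25
eef_pos: [0.5119, 0.301, 0.1224]
tcp_rot: [-3.141, -0.0, -3.065]
contact_force: [0.9, 0.1, -0.1]
opening: 0.177
grasp_force: 12.0
t: 19.88
eef_pos: [0.5115, 0.3927, 0.1225]
tcp_rot: [-3.14, -0.0, -3.068]
contact_force: [0.6, -0.4, 0.4]
opening: 0.172
grasp_force: 12.0
0.43 62 [0.432  0.38   0.1228] [0.435  0.3978 0.1349]
0.44 250 [0.435  0.3865 0.1282] [0.445  0.3918 0.1339]
0.45 223 [0.445  0.3872 0.1281] [0.4549 0.3926 0.1333]
0.46 210 [0.455  0.3884 0.1288] [0.465  0.3934 0.1333]
0.47 334 [0.465  0.3797 0.1213] [0.4749 0.4031 0.135 ]
0.48 167 [0.475  0.3835 0.1284] [0.485  0.4008 0.1349]
0.49 170 [0.4851 0.3848 0.1306] [0.495  0.4017 0.135 ]
0.5 98 [0.495  0.3854 0.13  ] [0.4999 0.4021 0.135 ]
```

View pics/w5.png

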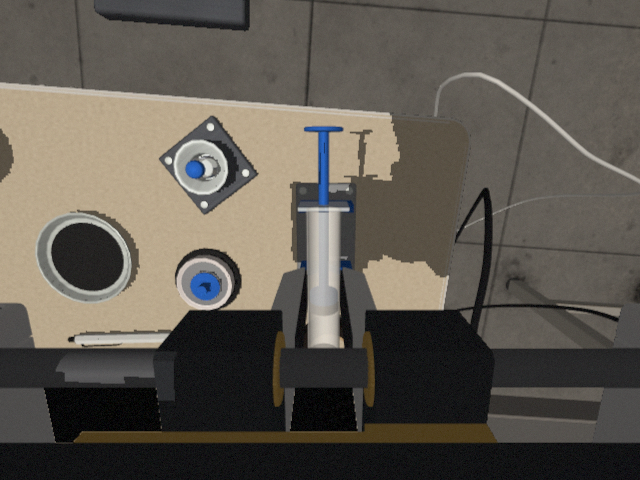

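The syringe is held level and aligned over the rest (plunger end at (323,130)). Filter (205,287) and vial (200,168) are still seated. Lowering.

```bash
python3 -m pendant '[[0,0.04,0.6,0,0,0,1],[0,0,0.6,0,0,0,1],[0,0,0.45,0,0,0,1],[0,0,0.2,0,0,0,1],[0,0,0,0,0,0,1]]'
python3 -m pendant '[[0,0,0,0,0,0,1],[0,0,0,0,0,0,1]]'
```

```text
t: 20.6
eef_pos: [0.5108, 0.3961, 0.0297]
tcp_rot: [-3.141, -0.001, -3.066]
contact_force: [0.6, 0.5, 0.2]
opening: 0.177
grasp_force: 12.0
t: 20.85
eef_pos: [0.5114, 0.3972, 0.031]
tcp_rot: [3.141, 0.001, -3.065]
contact_force: [-0.2, 0.2, -0.3]
opening: 0.173
grasp_force: 12.0
```

```bash
python3 -m pendant '[[0,0,0.12,0,0,0,1],[0,0,0.1,0,0,0,1],[0,0,0,0,0,0,1],[0,0,0,0,0,0,1]]'
```

```text
t: 21.35
eef_pos: [0.5109, 0.3958, 0.0187]
tcp_rot: [-3.14, -0.0, -3.066]
contact_force: [0.9, -2.1, 0.3]
opening: 0.176
grasp_force: 12.0
```

```bash
python3 -m pendant '[[0,0,0,0,0,0,0.75],[0,0,0,0,0,0,0.7],[0,0,-0.3,0,0,0,0.65],[0,0,-1,0,0,0,0.65],[0,0,-1,0,0,0,0.5]]'
python3 -m pendant '[[0,0,-1,0,0,0.54,0.2],[0.8,-0.6,-0.3,0,0,0,0],[0,-1,0,0,0,0,0],[0,-1,0,0,0,0,0],[0,-1,0,0,0,0,0]]'
python3 -m pendant '[[0,0,0,0,0,0,0],[0,0,0,0,0,0,0]]'
python3 - <<'E'
from h import *
s=get_state();print(s["eef_pos"],s["tcp_rot"])
im,d=cams.camera("wrist");cv2.imwrite("pics/w6.png",im[:,:,::-1]);W=cloud(cams.get_calibration("wrist"),d)
enc(band(W,(.5485,.1925),.05,.006,.013),"saucer rim");enc(band(W,(.469,.095),.04,.056,.07),"beaker lip");enc(band(W,(.469,.095),.04,.02,.05),"beaker mid")
b=W[(W[...,2]>.012)&(W[...,2]<.045)&(W[...,0]>.40)&(W[...,0]<.6)&(abs(W[...,1]-.395)<.03)]
print(b[:,0].min(),b[:,0].max())
for x in np.arange(.43,.58,.01):
    q=b[abs(b[:,0]-x)<.005]
    if len(q)>5:print(x.round(3),len(q),q.min(0).round(4),q.max(0).round(4))
E
```

```text
t: 21.98
eef_pos: [0.5107, 0.3969, 0.136]
tcp_rot: [3.141, 0.0, -3.065]
contact_force: [0.5, 0.9, -0.0]
opening: 0.418
grasp_force: 0.0
t: 22.6
eef_pos: [0.4711, 0.2156, 0.2003]
tcp_rot: [3.14, 0.002, -3.14]
contact_force: [0.9, -0.5, 0.2]
opening: 0.949
grasp_force: 0.0
t: 22.85
eef_pos: [0.4713, 0.2179, 0.1999]
tcp_rot: [3.14, 0.001, -3.14]
contact_force: [0.2, 0.2, -1.0]
opening: 1.004
grasp_force: 0.0
[0.4712794  0.21787227 0.19988433] [ 3.13973661e+00  1.32001880e-03 -3.14027018e+00]
   saucer rim 702 circ 0.5484 0.1929 r 0.0409 mean [0.5518 0.1925 0.008 ]
   beaker lip 893 circ 0.4685 0.0963 r 0.0269 mean [0.4698 0.092  0.06  ]
   beaker mid 1152 circ 0.468 0.0965 r 0.024 mean [0.469  0.0938 0.0356]
0.4310045865935234 0.5999615943222407
0.43 67 [0.431  0.3821 0.0189] [0.4342 0.3976 0.0345]
0.44 56 [0.4351 0.3884 0.0249] [0.4449 0.3939 0.0282]
0.45 59 [0.445  0.3897 0.0229] [0.4549 0.3946 0.0288]
0.46 55 [0.455  0.39   0.0239] [0.4649 0.3953 0.0282]
0.47 248 [0.4656 0.3798 0.0148] [0.4748 0.4069 0.0375]
0.48 329 [0.4751 0.3736 0.0121] [0.485  0.4158 0.0348]
0.49 295 [0.485  0.3736 0.0121] [0.4949 0.4157 0.0353]
0.5 172 [0.495  0.387  0.0233] [0.505  0.4025 0.0347]
0.51 172 [0.5051 0.3882 0.0228] [0.5149 0.4048 0.0344]
0.52 167 [0.5151 0.3884 0.0223] [0.5248 0.4049 0.0344]
0.53 238 [0.525  0.3893 0.0128] [0.535  0.42   0.0347]
0.54 367 [0.535  0.3775 0.0122] [0.545  0.4207 0.0352]
0.55 66 [0.545  0.3912 0.0226] [0.5549 0.4061 0.0342]
0.56 33 [0.5552 0.398  0.024 ] [0.5629 0.4022 0.0289]
```

View pics/w6.png

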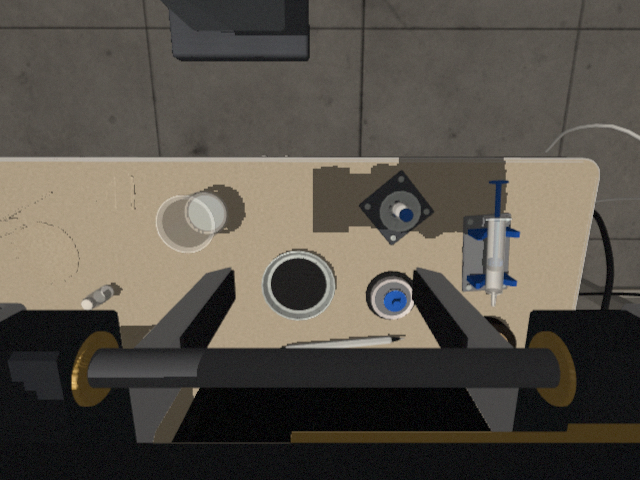

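Wrist view: syringe lies in both saddles at (495,250), filter at (395,300), vial at (402,212), beaker at (195,220), saucer at (299,285). Heights and centre agree with seating. Now the beaker.

```bash
python3 -m pendant '[[0.06,-0.8,0,0,0,0,0],[0,-0.8,0,0,0,0,0],[0,-0.83,0,0,0,0,0],[0,0,0,0,0,0,0],[0,0,0.6,0,0,0,0]]' 12
python3 -m pendant '[[0,0,0.9,0,0,0,0],[0,0,0.9,0,0,0,0],[0,0,0.6,0,0,0,0],[0,0,0.3,0,0,0,0],[0,0,0.2,0,0,0,0]]'
python3 -m pendant '[[0,0,0,0,0,0,0],[0,0,0,0,0,0,0]]'
```

```text
t: 23.52
eef_pos: [0.4705, 0.0977, 0.1702]
tcp_rot: [3.139, 0.005, -3.139]
contact_force: [0.2, 0.3, 0.5]
opening: 1.001
grasp_force: 0.0
t: 24.15
eef_pos: [0.4684, 0.0966, 0.0235]
tcp_rot: [3.141, 0.0, -3.139]
contact_force: [-0.1, 0.1, -1.2]
opening: 0.999
grasp_force: 0.0
t: 24.4
eef_pos: [0.4688, 0.0955, 0.0248]
tcp_rot: [3.141, 0.002, -3.141]
contact_force: [-0.4, 0.5, -0.4]
opening: 0.998
grasp_force: 0.0
```

Down 8 mm more, centred; close gently.

```bash
python3 -m pendant '[[0,0.01,0.16,0,0,0,0],[0,0,0,0,0,0,0.2],[0,0,0,0,0,0,0.38],[0,0,0,0,0,0,0.6],[0,0,0,0,0,0,0.6]]' 12
python3 -m pendant '[[0,0,0,0,0,0,0.8],[0,0,0,0,0,0,0.8]]'
```

```text
t: 25.02
eef_pos: [0.4681, 0.0957, 0.016]
tcp_rot: [3.142, 0.0, -3.141]
contact_force: [-0.3, -0.3, -0.4]
opening: 0.612
grasp_force: 0.0
t: 25.28
eef_pos: [0.4681, 0.0956, 0.016]
tcp_rot: [-3.142, 0.0, -3.141]
contact_force: [0.4, -0.2, 0.5]
opening: 0.54
grasp_force: 12.0
```

```bash
python3 -m pendant '[[0,0,0,0,0,0,0.8],[0,0,0,0,0,0,0.8]]'; python3 -m pendant '[[0,0,-0.2,0,0,0,0.8],[0,0,-0.3,0,0,0,0.8],[0,0,0,0,0,0,0.8]]'
python3 - <<'E'
from h import *
im,d=cams.camera("side");cv2.imwrite("pics/s3.png",cv2.resize(im[180:320,200:400,::-1],None,fx=4,fy=4))
E
```

```text
t: 25.52
eef_pos: [0.4681, 0.0956, 0.016]
tcp_rot: [-3.142, 0.0, -3.141]
contact_force: [0.3, -0.9, 0.6]
opening: 0.539
grasp_force: 12.0
t: 25.9
eef_pos: [0.4691, 0.096, 0.0424]
tcp_rot: [3.141, 0.003, -3.141]
contact_force: [0.3, 0.8, -2.2]
opening: 0.54
grasp_force: 12.0
```

View pics/s3.png

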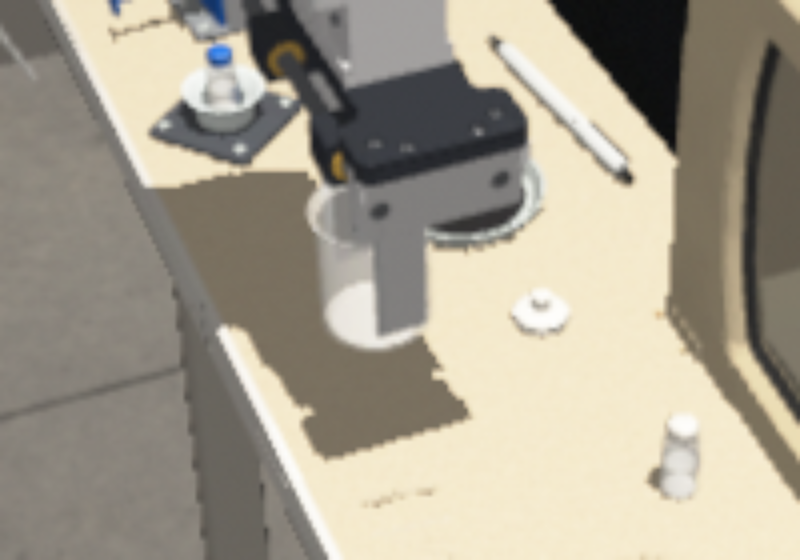

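The crop shows the beaker lifted off the bench in the fingers (375,270), with its path to the saucer clear. Carry it over.

```bash
python3 -m pendant '[[0,0,-0.3,0,0,0,0.8],[0,0,0,0,0,0,0.8],[-0.5,0.6,0,0,0,0,0.8],[-0.6,0.74,0,0,0,0,0.8],[-0.5,0.6,0,0,0,0,0.8]]'
python3 -m pendant '[[0,0,0,0,0,0,0.8],[0,0,0,0,0,0,0.8]]'
python3 - <<'E'
from h import *
im,d=cams.camera("wrist");cv2.imwrite("pics/w7.png",im[:,:,::-1]);W=cloud(cams.get_calibration("wrist"),d)
w=band(W,(.5485,.1925),.04,.095,.12);enc(w,"lip");print(np.percentile(w[:,2],[5,50,95]))
w=band(W,(.5485,.1925),.05,.05,.2);print(np.histogram(w[:,2],15))
E
```

```text
t: 26.58
eef_pos: [0.5489, 0.1944, 0.056]
tcp_rot: [3.141, 0.0, -3.14]
contact_force: [1.2, -0.5, 0.0]
opening: 0.54
grasp_force: 12.0
t: 26.82
eef_pos: [0.5468, 0.1917, 0.0555]
tcp_rot: [-3.14, -0.002, -3.141]
contact_force: [0.0, -0.3, -0.3]
opening: 0.539
grasp_force: 12.0
   lip 4919 circ 0.5381 0.1927 r 0.038 mean [0.5388 0.193  0.1046]
[0.09703649 0.10191485 0.11800595]
(array([ 1155,  1623,  1914,  1909,  1516,  2976,  1100,  1289,   898,
         547,   982,  3209, 15452, 18979, 20939]), array([0.05000129, 0.05959838, 0.06919548, 0.07879257, 0.08838966,
       0.09798675, 0.10758384, 0.11718093, 0.12677802, 0.13637511,
       0.1459722 , 0.15556929, 0.16516638, 0.17476347, 0.18436056,
       0.19395765]))
```

View pics/w7.png

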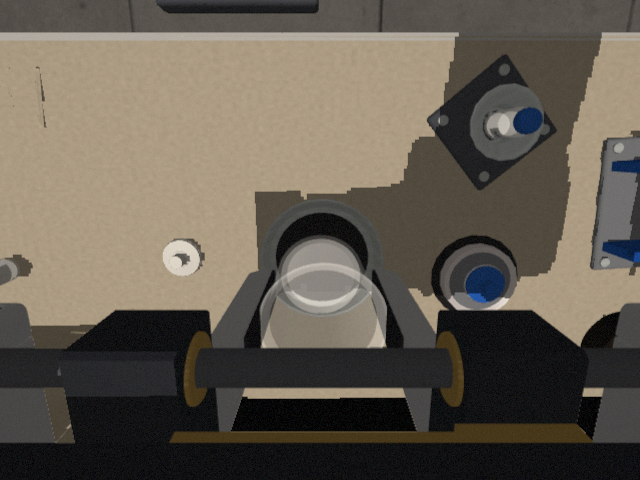

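Wrist view: the beaker is upright in the fingers (lip (323,320), base (320,275)), above the saucer. Lowering.

```bash
python3 -m pendant '[[-0.02,0.01,0.3,0,0,0,0.8],[0,0,0.25,0,0,0,0.8],[0,0,0.06,0,0,0,0.8],[0,0,0,0,0,0,0.8],[0,0,0,0,0,0,0.8]]'
```

```text
t: 27.5
eef_pos: [0.5492, 0.1933, 0.0257]
tcp_rot: [3.141, 0.0, -3.141]
contact_force: [-0.2, 0.4, -1.0]
opening: 0.539
grasp_force: 12.0
```

```bash
python3 -m pendant '[[0,0,0.06,0,0,0,0.8],[0,0,0.06,0,0,0,0.8],[0,0,0,0,0,0,0.8],[0,0,0,0,0,0,0.8]]'
```

```text
t: 28.0
eef_pos: [0.549, 0.1932, 0.0194]
tcp_rot: [-3.142, -0.0, -3.141]
contact_force: [-0.3, -0.1, -0.5]
opening: 0.534
grasp_force: 12.0
```

```bash
python3 -m pendant '[[0,0,0.01,0,0,0,0.44],[0,0,0,0,0,0,0.4],[0,0,0,0,0,0,0.25],[0,0,0,0,0,0,0.2],[0,0,-0.5,0,0,0,0.2]]'
python3 -m pendant '[[0,0,-1,0,0,0,0.2],[0,0,-1,0,0,0,0.2],[1,0,-0.8,0,0,0,0.2],[1,0,0,0,0,0,0.2],[0,0,0,0,0,0,0.2]]'
python3 - <<'E'
from h import *
im,d=cams.camera("wrist");cv2.imwrite("pics/w8.png",im[:,:,::-1]);W=cloud(cams.get_calibration("wrist"),d)
enc(band(W,(.5485,.1925),.035,.058,.075),"lip");enc(band(W,(.5485,.1925),.05,.006,.013),"rim");enc(band(W,(.463,.2965),.02,.035,.06),"vial");enc(band(W,(.561,.296),.02,.021,.03),"hub")
E
```

```text
t: 28.62
eef_pos: [0.5475, 0.1928, 0.0428]
tcp_rot: [-3.14, -0.004, -3.141]
contact_force: [0.5, -1.0, 0.4]
opening: 0.8
grasp_force: 0.0
t: 29.25
eef_pos: [0.4461, 0.1933, 0.1835]
tcp_rot: [3.141, -0.003, -3.138]
contact_force: [0.5, 0.2, 0.4]
opening: 0.802
grasp_force: 0.0
   lip 374 circ 0.552 0.1937 r 0.0265 mean [0.5415 0.1936 0.0636]
   rim 861 circ 0.552 0.1925 r 0.0408 mean [0.5484 0.193  0.0087]
   vial 188 circ 0.4691 0.2991 r 0.0062 mean [0.4659 0.2979 0.0418]
   hub 0 circ 0.0 0.0 r 0.0 mean [nan nan nan]h.py:14: RuntimeWarning: Mean of empty slice.
  (x,y),r=cv2.minEnclosingCircle(w[:,:2].astype(np.float32)); print("  ",f,len(w),"circ",round(x,4),round(y,4),"r",round(r,4),"mean",w.mean(0).round(4))
  ret = um.true_divide(
```

View pics/w8.png

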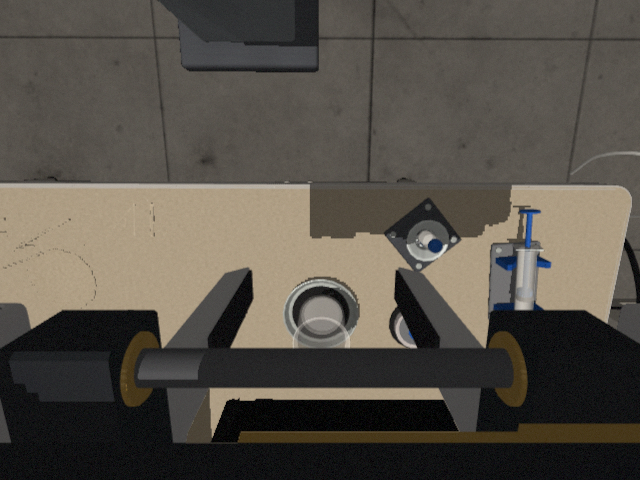

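The beaker stands in the saucer, concentric with its rim (322,312). The vial and syringe are still in place, and the filter is hidden by a finger. Last check of the filter from above, then hand in.

```bash
python3 -m pendant '[[0,0,-0.5,0,0,0,0.2],[0,0,0,0,0,0,0.2],[0,0,0,0,0,0,0.2],[0,0,0,0,0,0,0.2]]'
python3 - <<'E'
from h import *
from rig import order
ok=False
for n in("top","side"):
    im,d=cams.camera(n);W=cloud(cams.get_calibration(n),d)
    w=band(W,(.5615,.2965),.018,.0155,.03)
    if len(w)>5: enc(w,n+" filter");ok=ok or w[:,2].max()<.03
if ok: print(order.sign_off())
E
```

```text
t: 29.8
eef_pos: [0.45, 0.1929, 0.2071]
tcp_rot: [-3.141, -0.001, -3.141]
contact_force: [-0.6, 0.3, 0.7]
opening: 0.802
grasp_force: 0.0
   side filter 80 circ 0.562 0.2941 r 0.0143 mean [0.56   0.293  0.0195]
the job is handed in; nothing more can be done
None
```

The vial, filter, syringe and beaker were each set in their holders in the order asked, the last camera checks showed each one in place, and I handed the job in at about 30 s; no verdict came back.

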